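# Clear the tilting jig and hold the press plate flush on its sloped stage

## Robot

A 7-joint arm with a two-finger parallel gripper is mounted at the origin on the work surface; the furniture and walls round the work are solid. World frame = base frame: x ahead of the robot, y to its left, z up, the work surface at z = 0. Lengths are in m, angles in rad, forces in N, time in s.
With the tool pointing down it reaches from about 0.4 to 0.875 m from the base axis. Payload 19.3 kg.
Tool frame: the origin (TCP) lies midway between the tips of the shut fingers; the grasp point (between the pads) lies 19 mm behind it; z points along the fingers, y is the line along which they close (so a half turn about z gives the same grasp; the last joint's range is limited). The gripper opens to 85 mm and grips with 20 to 120 N. Pads are 22 mm wide; open, the fingers measure 114 mm over their backs; the gripper's body (76 mm by 85 mm) begins 54 mm behind the grasp point. The pads swing forward as they close: fully open they stand 13 mm farther back than shut.
Start: joints at [1.222, 0.521, -0.036, 1.599, 0.021, 1.021, -0.113], TCP at [0.172, -0.601, 0.231] pointing down, gripper open.
Joint ranges: [-2.91, 2.91], [-0.3, 2.13], [-1.5, 1.42], [0.17, 2.43], [-1.26, 4.41], [0.16, 1.93], [-2.52, 2.52]. Speed limits (rad/s): [1.89, 1.89, 2.39, 2.39, 3.01, 3.01, 3.01].

## Interface

Orientations are given as [roll, pitch, yaw] about the fixed x, y, z axes, in that order (R = Rz(yaw) Ry(pitch) Rx(roll)).
In Python, from workcell import bot gives the robot as it stands.
- The arm moves only by the tool move_arm, never from a script. Its argument "moves" is a list that holds one entry, the list of rows, each a list of 7 numbers: the opening, from 0 (shut) to 1 (fully open), then the shift along the tool's x, y, z in units of 1000 mm (1.0 is 1000 mm), then the turn, a rotation vector about the tool's x, y, z in units of 2 pi rad (1.0 is 2 pi rad). A call has 1 to 5 rows; each row is the pose to reach, as a shift and turn from the pose commanded when the call began, along the tool's axes at that moment, turning the shorter way round; what a row does not reach only later rows make up. A row lasts 1/10 s, in which the tool goes at most 50 mm and 8.59 degrees, less where a joint would pass 70% of its speed; a pose out of reach is approached as far as the arm can. A call with a number of a shift or a turn outside -1 to 1 is refused whole. A call with a gripper value outside its range is refused whole. The fingers move at their own pace and stop on an object; "force" is the grip in N (left out, the last holds). Time passes only in rows, so rows that repeat a pose let the fingers close. It gives the time, the measured TCP pose, the force, the opening and the grip force at its end, in the units of the state.
- bot.observe(): the state, without advancing time (a new reading comes with each control period).
- bot.grab_frame(name): name is "scene" or "top" or "wrist"; returns the picture (480x640x3 uint8, red, green, blue); there is no depth.
- bot.camera_params(name): a dict with "vertical_fov" (degrees; the focal length in pixels is half the picture's height over the tangent of half this angle, whatever the lens; pixels are square), "cx", "cy" (the principal point, pixels), "R" (3x3) and "t" (3): a world point X has camera coordinates R X + t. Camera axes: x right, y down, z forward; pixel columns grow to the right and rows downward; lengths in m; the calibration is good to about 2 mm. The wrist camera is an equidistant fisheye: a pixel r from the principal point sees the ray r / f radians off the axis. A picture is of the moment at which its call begins: read the wrist's pose just before it. camera_params takes no time and is no camera call; for the wrist camera it gives the pose at the moment of the call.
- bot.job_done(): hands the job in; it is judged then, once.
The state is a dict: "clock": time; "qpos": joint angles; "qd": joint speeds; "joint_efforts": joint torques, N m; "position": TCP position; "tool_rot": TCP orientation; "force": force on the tool from outside, world axes, zero at the start; "moment": the same for the moment, N m; "grip_width": finger opening in m; "finger_force": force on a finger pad.
Only numpy, scipy, OpenCV 4.12 (cv2) and the standard library are available. Lean on these libraries where they do the work, as an engineer would, in place of code of your own. Each camera call takes 0.05 s, during which the arm holds its last target. There are 200 camera calls.

## Task

Pull the hole punch out of the slanting socket of the tilting jig and stand it upright, same end down, in the aluminium tool cup. Then take the steel press plate by its wooden grip, tilt it to match the slope of the jig's stage, press it gently and flush against both rubber ribs, centred on the stage with its length running up the slope, and finish while still holding it pressed there. Do not shift the stage from its set slope or disturb the other things on the table.

Things in the scene. Friction and masses are not known exactly. Their poses are not given: they have to be found in the camera images.
- jig: Tilting jig fixed to the table, grey base 170 x 130 x 12 mm, from -90 to +80 mm in x. Origin on the table; +x points away from the robot at yaw 0, z up. The stage is hinged along y at (-0.018, 0, 0.036) and rises toward +x. Thin steel clamp arcs and black knobs stand beside it at y = +-49 to 68 mm, up to 90 mm above the table
- socket_mouth (a point): Centre of the mouth of the dark square socket (36 mm wide) on the jig's near side, 45 mm above the table; axes as jig. The bore, 21 mm square and 30 mm deep, leans 0.436 rad from vertical, its outward direction being (0.422, 0, 0.906) in the jig frame, so the punch leans over the stage
- stage_face (a point): Middle of the stage's working surface, the plane of the tops of the two rubber ribs. x points up the slope, y along the hinge, z square out of the face. The stage plate is aluminium, 90 mm up the slope x 92 mm wide; it is set at a slope between 0.30 and 0.58 rad from level (x rising away from the robot) and held there by hinge friction (slips above about 4 N m)
- lower_rib: Black rubber rib across the lower part of the stage, 10 mm wide, 80 mm long, standing 7 mm out of the stage plate; origin in the middle of its top, 30 mm down the slope from stage_face; axes as stage_face. It gives like a spring, 2 N per mm, up to 5 mm
- upper_rib: The same rib across the upper part of the stage, 30 mm up the slope from stage_face
- punch: Steel tubular hole punch, 105 mm long, 18 x 18 mm, 0.06 to 0.13 kg, slanting in the jig's socket at the start. y axis along its length, from the foot (in the socket) to the head. Origin at mid length on its side; the centre line lies 9 mm from it along the body's z. Its sides start square to the jig: grip it across the jig's y
- punch_foot (a point): Foot end of the punch, on its centre line (the end that goes down into the cup)
- cup: Aluminium tool cup fixed to the table, standing on a foot 60 mm across; outside 40 mm across, bore 30 mm across, rim 50 mm above the table. Origin under its centre
- cup_floor (a point): Centre of the cup's inner floor, 6 mm above the table (the bore is 44 mm deep)
- press_plate: Flat steel press plate 100 (x) x 70 (y) x 8 mm (z) with a wooden grip on top, about 0.11 to 0.22 kg. Origin in the middle of its flat underside, z up out of the grip. The grip is a block 44 mm long (x), 14 mm thick (y), from 8 to 44 mm above the underside; take it across its 14 mm
- spool: Bystander: thread spool, 40 mm across, 60 mm tall, origin under its centre
- spool_small: Bystander: thread spool, 38 mm across, 55 mm tall, origin under its centre
- tape: Bystander: tape measure 62 x 84 x 31 mm, origin under its centre
- wax_block: Bystander: block of beeswax 37 x 53 x 20 mm, origin under its centre
There are look-alikes about, which are no part of the job. What is shaped like the cup but pink or red is not meant.

How it is judged:
On the way, in this order (a step that is already met when the one before it is completed fails the run):
1. the punch stands upright in the tool cup, foot down, let go (horizontal distance between punch_foot and cup_floor below 0.015 m and height (world z) of punch_foot below 0.015 m and angle between punch's own y axis and vertical below 0.35 rad and contact force between punch and the fingers below 0.05 N and linear speed of punch below 0.03 m/s), for 0.2 s.
2. the press plate is picked up, clear of the table (height (world z) of press_plate above 0.03 m and contact force between press_plate and the fingers above 0.5 N), for 0.2 s.
At the end, for the whole second after the job is handed in: Punch in the cup, head up, let go: foot within 15 mm of its centre, on its floor, lean under 0.35 rad. Plate still gripped and at rest, over 1.5 N on each rib, under 25 N in all; face within 0.06 rad of the stage, length within 0.15 rad of the slope line, middle within 15 mm each way (horizontal distance between punch_foot and cup_floor below 0.015 m and height (world z) of punch_foot below 0.015 m and angle between punch's own y axis and vertical below 0.35 rad and contact force between punch and the arm below 0.05 N and contact force between press_plate and upper_rib above 1.5 N and contact force between press_plate and lower_rib above 1.5 N and contact force between press_plate and jig below 25 N and contact force between press_plate and the fingers above 1 N and angle between the z axis of press_plate and the z axis of stage_face, either way round below 0.06 rad and angle between the x axis of press_plate and the x axis of stage_face, either way round below 0.15 rad and x of press_plate in the frame of stage_face between -0.015 and 0.015 m and y of press_plate in the frame of stage_face between -0.015 and 0.015 m and z of press_plate in the frame of stage_face below 0.002 m and linear speed of press_plate below 0.02 m/s); the arm keeps its last pose, push and grip.
It fails at once if the stage is pushed from its set slope (its face moves more than 5 mm) (distance of stage_face from where it was at the start of the episode above 0.005 m).
It fails at once if a spool, the tape measure or the wax is shifted more than 20 mm (distance of any of spool, spool_small, tape, wax_block from where it was at the start of the episode above 0.02 m).
It fails at once if the plate is jammed hard against the jig (over 40 N) (contact force between press_plate and jig above 40 N).
It also fails if it takes over 58 s, if anything falls off the work surface, if the arm or the gripper's body presses on something with over 40 N, if the wrist force passes 120 N, or if a joint passes its speed limit or range.

## Working session

There is one attempt and no reset: what is moved stays moved. The work goes in short steps, Python scripts to look and compute and a tool call to move; the robot and the scene stay as the last step left them, time stands still between calls to the robot, and variables do not carry over. Pictures are saved under pics/ and viewed, at most 10 in all, crops included, and the job is handed in when it is done.

Besides the shell and the picture viewer there is one more tool, called as name(argument=value, ...) on one line, values as JSON. move_arm: Moves the arm, as the interface text tells. Shifts and turns lie within -1 to 1; 1 stands for 1000 mm of shift or 2 pi rad of turn. Its arguments: {"type":"object","properties":{"moves":{"type":"array"},"force":{"type":"number"}},"required":["moves"]}

```bash
mkdir -p pics; ls; python3 - <<'E'
from workcell import bot
import cv2,numpy as np
for n in ["scene","top"]:
    f=bot.grab_frame(n); cv2.imwrite(f"pics/{n}0.png",f[:,:,::-1])
    p=bot.camera_params(n); print(n,p)
s=bot.observe(); print(s)
E
```

```text
pics
scene {'vertical_fov': 47.53128025085912, 'cx': 325.1814292330238, 'cy': 241.43047815993842, 'R': array([[-0.4747045 , -0.88007015,  0.01149624],
       [-0.69672591,  0.36776442, -0.6158915 ],
       [ 0.53779982, -0.30037619, -0.7877471 ]]), 't': array([0.15823068, 0.4656442 , 0.75388373])}
top {'vertical_fov': 53.82617678623896, 'cx': 322.8815163576707, 'cy': 239.1650271126467, 'R': array([[ 0.01431787, -0.99987507, -0.00669721],
       [-0.98858483, -0.01315088, -0.15009026],
       [ 0.14998344,  0.00876974, -0.98864961]]), 't': array([-0.11745206,  0.58242505,  1.0729189 ])}
{'clock': 0.1, 'qpos': array([ 1.22179802,  0.52197702, -0.03634974,  1.59991844,  0.02121567,
        1.02112792, -0.11279863]), 'qd': array([-9.56158613e-05, -3.06795900e-03,  1.69595444e-03, -2.05658296e-03,
        3.08398929e-04,  8.24359059e-04, -5.42579486e-04]), 'joint_efforts': array([ 4.33562891e-03, -9.28489566e+01,  1.98427990e+00, -3.70529437e+01,
        1.81479991e-02,  5.34983876e-03,  1.70145840e-04]), 'position': array([ 0.17189435, -0.6005875 ,  0.23078062]), 'tool_rot': array([-3.14055020e+00,  7.56237965e-05,  2.78815690e-01]), 'force': array([0.19142876, 0.52579175, 0.28648152]), 'moment': array([0.02490623, 0.02885208, 0.02991497]), 'finger_force': 0.0, 'grip_width': 0.08532310573990722}
```

View pics/scene0.png

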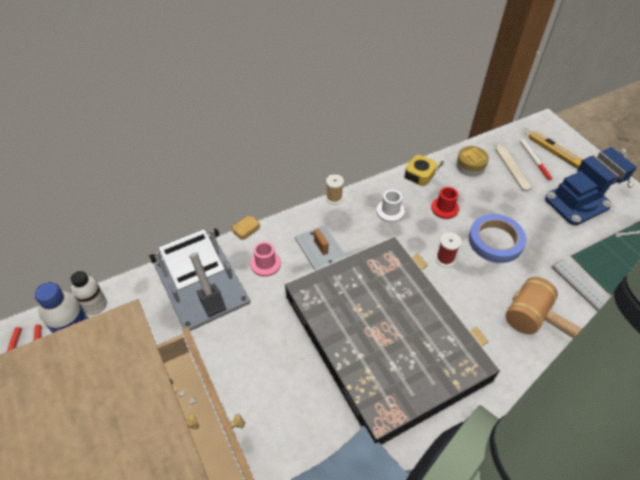

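View pics/top0.png

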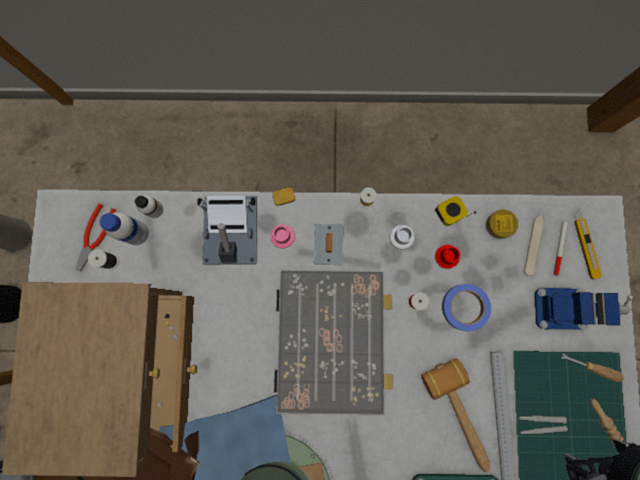

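The pictures show the jig at top px (229,230), the plate at (329,243) and the silvery-white cup at (402,236). The look-alike cups are pink at (283,236) and red at (448,257). I'll enlarge these areas.

```bash
cat > h.py <<'E'
import numpy as np, cv2
from scipy.spatial.transform import Rotation as Ro
from scipy.optimize import least_squares
def cam(p): 
    return 240/np.tan(np.radians(p["vertical_fov"])/2),np.array(p["R"]),np.array(p["t"]),p["cx"],p["cy"]
def ray(p,uv,fish=False):
    f,R,t,cx,cy=cam(p); d=np.array([(uv[0]-cx)/f,(uv[1]-cy)/f])
    if fish:
        r=np.hypot(*d); d=np.array([*(d/r*np.sin(r)),np.cos(r)]) if r>1e-9 else np.array([0,0,1.])
    else: d=np.array([*d,1.])
    d=R.T@d; return -R.T@t, d/np.linalg.norm(d)
def tri(rays):
    A=0;b=0
    for c,d in rays:
        M=np.eye(3)-np.outer(d,d); A=A+M; b=b+M@c
    X=np.linalg.solve(A,b); return X,[round(1000*np.linalg.norm((np.eye(3)-np.outer(d,d))@(X-c)),1) for c,d in rays]
def atz(r,z): c,d=r; return c+d*(z-c[2])/d[2]
def proj(p,X,fish=False):
    f,R,t,cx,cy=cam(p); q=R@X+t
    if fish:
        n=np.hypot(q[0],q[1]); th=np.arctan2(n,q[2]); return np.array([cx+f*th*q[0]/n,cy+f*th*q[1]/n])
    return np.array([cx+f*q[0]/q[2],cy+f*q[1]/q[2]])
E
python3 - <<'E'
import cv2,numpy as np
s=cv2.imread("pics/scene0.png");t=cv2.imread("pics/top0.png")
C=cv2.INTER_CUBIC
o=np.zeros((600,800,3),np.uint8)
a=cv2.resize(t[185:275,190:430],None,fx=10/3,fy=10/3,interpolation=C); o[:300]=a[:300,:800]
a=cv2.resize(s[225:325,150:255],None,fx=3,fy=3,interpolation=C); o[300:600,:315]=a
a=cv2.resize(s[180:275,290:410],None,fx=3,fy=3,interpolation=C); o[300:585,320:680]=a
cv2.imwrite("pics/c1.png",o)
E
```

```text
(no output)
```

View pics/c1.png

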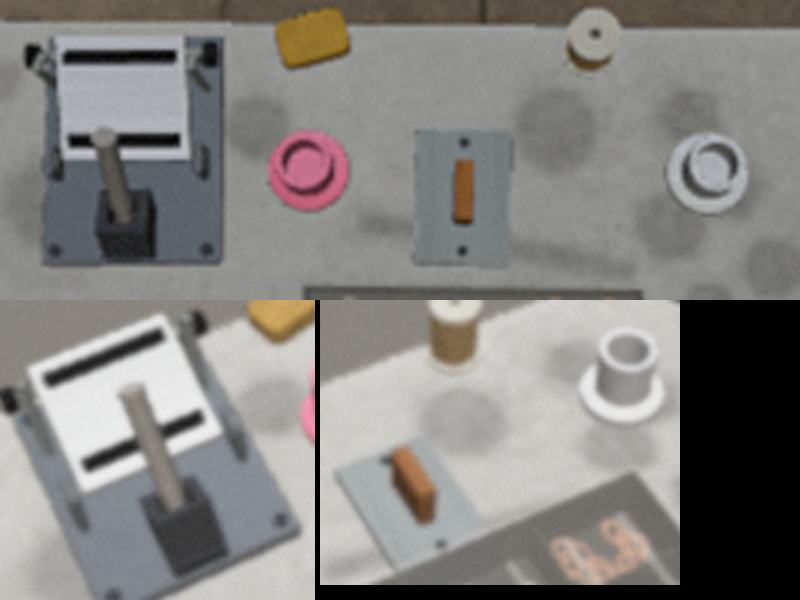

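In the crop, the upper rib runs (63,56)-(177,56) in the top view and (45,381)-(165,335) in the scene view. The lower rib runs (67,140)-(180,140) in the top view and (83,467)-(204,416) in the scene view. The punch head is at (103,136) top and (133,390) scene, and the cup rim centre is at (711,163) top and (628,352) scene.

```bash
python3 - <<'E'
from h import *
from workcell import bot
T=bot.camera_params("top");S=bot.camera_params("scene")
t=lambda u,v:ray(T,(190+u*.3-.35,185+v*.3-.35))
j=lambda u,v:ray(S,(150+u/3-.33,225+(v-300)/3-.33))
c=lambda u,v:ray(S,(290+(u-320)/3-.33,180+(v-300)/3-.33))
np.set_printoptions(precision=4,suppress=True)
for n,a,b in [("upL",t(63,56),j(45,381)),("upR",t(177,56),j(165,335)),("loL",t(67,140),j(83,467)),("loR",t(180,140),j(204,416)),("head",t(103,131),j(133,390)),("cuprim",t(711,163),c(628,352)),("grip far",t(464,160),c(400,454)),("grip near",t(463,222),c(429,490))]:
    print(n,*tri([a,b]))
for p in [(42,262),(222,262),(222,37)]: print("base",atz(t(*p),.012))
for p in [(415,130),(513,130),(510,265),(417,265)]: print("plate",atz(t(*p),.008))
print("cup foot",atz(t(707,173),0.004),atz(c(622,390),0.004), "mouth",atz(t(126,206),.045))
E
```

```text
upL [0.6664 0.1597 0.0667] [np.float64(0.1), np.float64(0.1)]
upR [0.6684 0.0805 0.0636] [np.float64(0.6), np.float64(0.6)]
loL [0.6101 0.1592 0.0452] [np.float64(0.1), np.float64(0.1)]
loR [0.6116 0.0794 0.0446] [np.float64(0.5), np.float64(0.5)]
head [0.6055 0.119  0.1046] [np.float64(1.4), np.float64(1.4)]
cuprim [ 0.598  -0.2982  0.0506] [np.float64(1.2), np.float64(1.2)]
grip far [ 0.6008 -0.1235  0.0364] [np.float64(0.2), np.float64(0.2)]
grip near [ 0.5553 -0.1222  0.0498] [np.float64(1.1), np.float64(1.1)]
base [0.5261 0.1813 0.012 ]
base [0.5279 0.0508 0.012 ]
base [0.6949 0.0567 0.012 ]
plate [ 0.6275 -0.0871  0.008 ]
plate [ 0.6285 -0.1591  0.008 ]
plate [ 0.5289 -0.1577  0.008 ]
plate [ 0.528  -0.0903  0.008 ]
cup foot [ 0.599  -0.3018  0.004 ] [ 0.6022 -0.3033  0.004 ] mouth [0.5634 0.1152 0.045 ]
```

move_arm(moves=[[[1,0.156,-0.137,-0.05,0,0,0],[1,0.156,-0.137,-0.05,0,0,0],[1,0.156,-0.137,-0.05,0,0,0],[1,0.156,-0.137,-0.05,0,0,0],[1,0.156,-0.137,-0.05,0,0,0]]])

```text
clock: 0.6
position: [0.2873, -0.4225, 0.2825]
tool_rot: [3.141, -0.002, 0.284]
force: [-0.3, -0.8, -0.0]
grip_width: 0.0853
finger_force: 0.0
```

move_arm(moves=[[[1,0.156,-0.137,0,0,0,0],[1,0.156,-0.137,0,0,0,0],[1,0.156,-0.137,0,0,0,0],[1,0.156,-0.137,0,0,0,0],[1,0.156,-0.137,0,0,0,0]]])

```text
clock: 1.1
position: [0.3991, -0.2471, 0.2813]
tool_rot: [-3.141, -0.001, 0.285]
force: [-0.5, -1.4, -0.7]
grip_width: 0.0853
finger_force: 0.0
```

move_arm(moves=[[[0.6,0.156,-0.137,0,0,0,0],[0.6,0.156,-0.137,0,0,0,0],[0.6,0.156,-0.137,0,0,0,0],[0.6,0.156,-0.137,0,0,0,0],[0.6,0.156,-0.137,0,0,0,0]]])

```text
clock: 1.6
position: [0.511, -0.0719, 0.281]
tool_rot: [-3.14, -0.001, 0.285]
force: [0.3, -1.2, 0.1]
grip_width: 0.0513
finger_force: 0.0
```

move_arm(moves=[[[0.6,0.156,-0.137,0,0,0,0],[0.6,0.156,-0.137,0,0,0,0],[0.6,0.156,-0.137,0,0,0,0],[0.6,0.156,-0.137,0,0,0,0],[0.6,0.156,-0.137,0,0,0,0]]])

```text
clock: 2.1
position: [0.6223, 0.1029, 0.2802]
tool_rot: [-3.139, 0.0, 0.284]
force: [-0.6, -0.2, -0.3]
grip_width: 0.0509
finger_force: 0.0
```

```bash
cat >> h.py <<'E'
def go(s,pos,rpy):
    R=Ro.from_euler("xyz",s["tool_rot"]); G=Ro.from_euler("xyz",rpy)
    d=R.inv().apply(np.array(pos)-s["position"]); r=(R.inv()*G).as_rotvec()/2/np.pi
    print("clock",s["clock"],"q",np.round(s["qpos"],2)); print("pos",np.round(s["position"],4),"rpy",np.round(s["tool_rot"],4),"F",np.round(s["force"],1)); print("shift",np.round(d,4),"turn",np.round(r,4),"rows",np.linalg.norm(d)/.05,np.linalg.norm(r)*360/8.59)
E
python3 - <<'E'
from h import *
from workcell import bot
s=bot.observe(); go(s,(.65,.119,.23),(np.pi,.436,.02))
E
```

```text
clock 2.1 q [-0.01  0.51 -0.36  1.51  0.19  1.16 -1.7 ]
pos [0.6223 0.1029 0.2802] rpy [-3.139e+00  3.000e-04  2.837e-01] F [-0.6 -0.2 -0.3]
shift [ 0.0311 -0.0076  0.0502] turn [ 0.0088 -0.0689  0.0414] rows 1.1903064057646673 3.3878552927358965
```

move_arm(moves=[[[0.6,0.0311,-0.0076,0.0502,0.0088,-0.0689,0.0414],[0.6,0.0311,-0.0076,0.0502,0.0088,-0.0689,0.0414],[0.6,0.0311,-0.0076,0.0502,0.0088,-0.0689,0.0414],[0.6,0.0311,-0.0076,0.0502,0.0088,-0.0689,0.0414],[0.6,0.0311,-0.0076,0.0502,0.0088,-0.0689,0.0414]]])

```text
clock: 2.6
position: [0.6492, 0.1124, 0.2282]
tool_rot: [3.138, 0.44, 0.011]
force: [-0.2, -0.4, -1.5]
grip_width: 0.0508
finger_force: 0.0
```

```bash
python3 - <<'E'
from h import *
from workcell import bot
import pickle
s=bot.observe(); P=bot.camera_params("wrist"); f=bot.grab_frame("wrist"); go(s,(.65,.119,.23),(np.pi,.436,.02))
pickle.dump((P,f),open("w1.pkl","wb")); print(P)
cv2.imwrite("pics/w1.png",f[:,:,::-1])
d=np.array([.422,.0084,.906]); m=np.array([.5634,.117,.045]); print(proj(P,m,1),proj(P,m+.075*d,1))
E
```

```text
clock 2.6 q [-0.09  0.86 -0.27  1.05  0.08  1.67 -1.89]
pos [0.6492 0.1124 0.2282] rpy [3.1379 0.4402 0.0112] F [-0.2 -0.4 -1.5]
shift [ 0.     -0.0066 -0.002 ] turn [-0.      0.0007 -0.0013] rows 0.1374295541517773 0.0599777003243551
{'vertical_fov': 65.70646984690485, 'cx': 324.30347777974646, 'cy': 241.94329590113986, 'R': array([[ 0.01359616, -0.99990364,  0.00280196],
       [-0.72781185, -0.00797483,  0.6857305 ],
       [-0.68564208, -0.0113626 , -0.72785014]]), 't': array([0.10281797, 0.3478647 , 0.77243917])}
[317.58326784 207.98780174] [315.84824383 230.43231765]
```

View pics/w1.png

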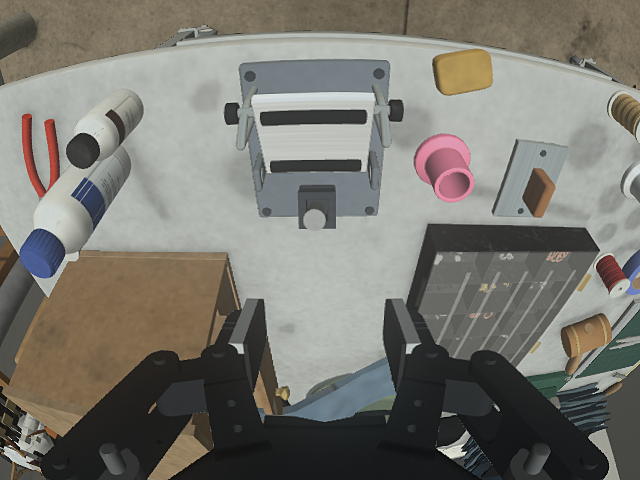

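The wrist picture shows the punch head at (315,218), the upper rib at (261..366,117) and the lower rib at (270..361,165). I'll fuse these with the other two views.

```bash
python3 - <<'E'
from h import *
from workcell import bot
import pickle
np.set_printoptions(precision=4,suppress=True)
W,f=pickle.load(open("w1.pkl","rb"))
T=bot.camera_params("top");S=bot.camera_params("scene")
t=lambda u,v:ray(T,(190+u*.3-.35,185+v*.3-.35))
j=lambda u,v:ray(S,(150+u/3-.33,225+(v-300)/3-.33))
w=lambda u,v:ray(W,(u,v),1)
print("cam",-W["R"].T@W["t"])
for n,a,b,c in [("upL",t(63,56),j(45,381),w(261,117)),("upR",t(177,56),j(165,335),w(366,117)),("loL",t(67,140),j(83,467),w(270,166)),("loR",t(180,140),j(204,416),w(361,165)),("head",t(104,131),j(133,390),w(315,218))]:
    print(n,*tri([a,b,c]),"TW",tri([a,c])[0],"SW",tri([b,c])[0])
for p in [(263,215),(379,215),(389,61),(241,64)]: print("base",atz(w(*p),.012))
g=cv2.resize(f[170:240,270:365,::-1],None,fx=5,fy=5,interpolation=cv2.INTER_CUBIC)
h=cv2.resize(f[55:200,225:410,::-1],None,fx=4,fy=4,interpolation=cv2.INTER_CUBIC)
cv2.imwrite("pics/c2.png",g)
E
```

```text
cam [0.7814 0.1144 0.3234]
upL [0.6668 0.1597 0.0659] [np.float64(0.3), np.float64(0.2), np.float64(0.2)] TW [0.6667 0.1599 0.0652] SW [0.667  0.1596 0.0659]
upR [0.6675 0.0806 0.0651] [np.float64(0.9), np.float64(0.6), np.float64(0.5)] TW [0.6674 0.0803 0.0653] SW [0.6672 0.081  0.0655]
loL [0.6102 0.1591 0.045 ] [np.float64(0.2), np.float64(0.0), np.float64(0.2)] TW [0.6102 0.1591 0.045 ] SW [0.6102 0.159  0.0449]
loR [0.6116 0.0793 0.0446] [np.float64(0.5), np.float64(0.6), np.float64(0.2)] TW [0.6114 0.079  0.0441] SW [0.6118 0.0795 0.0448]
head [0.6039 0.1184 0.1078] [np.float64(1.8), np.float64(1.4), np.float64(0.7)] TW [0.6052 0.1183 0.1104] SW [0.6025 0.1183 0.1072]
base [0.5276 0.1767 0.012 ]
base [0.529  0.0506 0.012 ]
base [0.6979 0.0579 0.012 ]
base [0.6947 0.183  0.012 ]
```

View pics/c2.png

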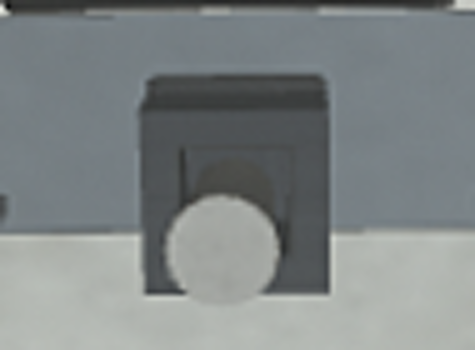

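The enlarged crop puts the head at wrist px (314,220) and the mouth centre at about (317,210), so the punch leans about 0.52 rad, with some slack in the bore. Next I go to the pre-grasp.

```bash
python3 - <<'E'
from h import *
from workcell import bot
s=bot.observe(); go(s,(.622,.118,.143),(np.pi,.5,.014))
E
```

```text
clock 2.65 q [-0.09  0.86 -0.28  1.06  0.08  1.67 -1.89]
pos [0.6491 0.1128 0.2293] rpy [3.1389 0.4364 0.0136] F [ 0.7  0.1 -0.1]
shift [ 0.012  -0.0058  0.0896] turn [ 0.0004 -0.0101 -0.0001] rows 1.8116222862112046 0.424421136753607
```

move_arm(moves=[[[0.6,0.012,-0.006,0.09,0,-0.01,0],[0.6,0.012,-0.006,0.09,0,-0.01,0],[0.6,0.012,-0.006,0.09,0,-0.01,0],[0.6,0.012,-0.006,0.09,0,-0.01,0]]])

```text
clock: 3.05
position: [0.6223, 0.1186, 0.1463]
tool_rot: [3.14, 0.496, 0.014]
force: [0.8, -0.5, 1.7]
grip_width: 0.0512
finger_force: 0.0
```

```bash
python3 - <<'E'
from h import *
from workcell import bot
s=bot.observe(); P=bot.camera_params("wrist"); f=bot.grab_frame("wrist"); go(s,(.584,.118,.073),(np.pi,.5,.014))
print(proj(P,np.array([.604,.118,.109]),1)); cv2.imwrite("pics/w2.png",cv2.resize(f[180:480,160:480,::-1],None,fx=2,fy=2))
E
```

```text
clock 3.05 q [-0.09  0.93 -0.28  1.16  0.08  1.55 -1.9 ]
pos [0.6223 0.1186 0.1463] rpy [3.1396 0.4958 0.0144] F [ 0.8 -0.5  1.7]
shift [ 0.0012 -0.0001  0.0827] turn [ 0.0003 -0.0007  0.0001] rows 1.6547978217994737 0.03168530030350362
[324.61001382 272.81674393]
```

View pics/w2.png

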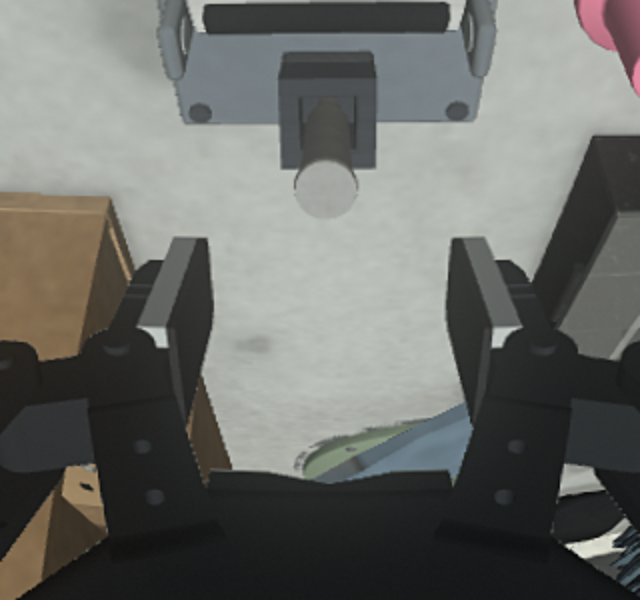

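The head sits at full-frame px (323,275), within 2 px of the prediction, so I advance and grip.

move_arm(moves=[[[0.6,0.001,0,0.03,0,0,0],[0.6,0.001,0,0.06,0,0,0],[0.6,0.001,0,0.083,0,0,0],[0.6,0.001,0,0.083,0,0,0],[0,0.001,0,0.083,0,0,0]]], force=50)

```text
clock: 3.6
position: [0.5848, 0.1183, 0.0734]
tool_rot: [3.14, 0.495, 0.014]
force: [0.1, 0.7, 0.9]
grip_width: 0.038
finger_force: 0.0
```

move_arm(moves=[[[0,0,0,0,0,0,0],[0,0,0,0,0,0,0],[0,0,0,0,0,0,0]]], force=50)

```text
clock: 3.9
position: [0.5846, 0.1183, 0.0728]
tool_rot: [3.14, 0.495, 0.014]
force: [3.2, -0.1, 9.4]
grip_width: 0.0171
finger_force: 49.6
```

move_arm(moves=[[[0,-0.001,0,-0.015,0,0,0],[0,-0.002,0,-0.035,0,0,0],[0,-0.003,0,-0.06,0,0,0],[0,-0.003,0,-0.08,0,0,0]]])

```text
clock: 4.3
position: [0.6198, 0.119, 0.1449]
tool_rot: [3.14, 0.496, 0.014]
force: [0.8, -0.5, -1.2]
grip_width: 0.0174
finger_force: 48.9
```

```bash
python3 - <<'E'
from h import *
from workcell import bot
s=bot.observe(); go(s,(.61,0,.22),(np.pi,0,.014)); print(s["grip_width"],s["finger_force"])
P=bot.camera_params("wrist"); f=bot.grab_frame("wrist");g=bot.grab_frame("scene")
o=np.zeros((480,800,3),np.uint8); o[:480,:400]=f[:,120:520]; o[:400,400:]=cv2.resize(g[180:330,130:280],(400,400)); cv2.imwrite("pics/w3.png",o[:,:,::-1])
E
```

```text
clock 4.3 q [-0.09  0.92 -0.28  1.17  0.08  1.55 -1.9 ]
pos [0.6198 0.119  0.1449] rpy [3.1397 0.4959 0.0138] F [ 0.8 -0.5 -1.2]
shift [-0.0458  0.119  -0.0603] turn [0.0003 0.0789 0.    ] rows 2.8211767602923685 3.3074778567917402
0.01735238926641408 48.8817822933197
```

View pics/w3.png

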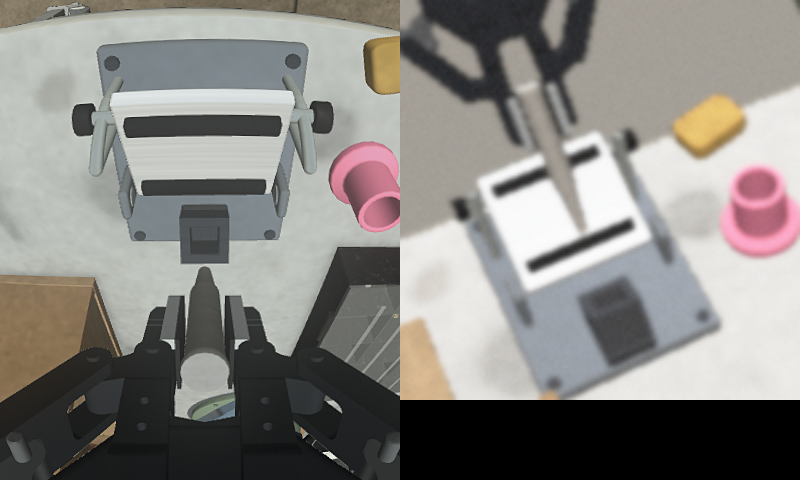

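The punch is out. Its foot shows at wrist px (325,270) and scene px (198.5,267), and its head at wrist px (325,370) and scene px (175,198).

```bash
python3 - <<'E'
from h import *
from workcell import bot
W=bot.camera_params("wrist");S=bot.camera_params("scene")
a=tri([ray(W,(325,270),1),ray(S,(198.5,267))]);b=tri([ray(W,(325,370),1),ray(S,(175,198))]);print(a,b)
d=b[0]-a[0];print(np.linalg.norm(d),np.arctan2(d[0],d[2]),np.arctan2(d[1],d[2]))
s=bot.observe();R=Ro.from_euler("xyz",s["tool_rot"]);print(R.inv().apply(a[0]-s["position"]),R.inv().apply(b[0]-s["position"]))
print("dir in tool",R.inv().apply(d/np.linalg.norm(d)))
E
```

```text
(array([0.58524399, 0.11852165, 0.09188827]), [np.float64(0.5), np.float64(0.5)]) (array([0.66412053, 0.11666726, 0.19222335]), [np.float64(2.9), np.float64(2.9)])
0.12764041669252313 0.666226973460154 -0.01847989071953768
[-5.95508205e-03  9.12913108e-05  6.40862480e-02] [ 0.01602183  0.00319088 -0.06160975]
dir in tool [ 0.17217832  0.02428376 -0.98476643]
```

```bash
python3 - <<'E'
from h import *
from workcell import bot
s=bot.observe(); go(s,(.605,-.08,.22),(np.pi,-.072,.014))
E
```

```text
clock 4.4 q [-0.09  0.92 -0.28  1.17  0.08  1.55 -1.9 ]
pos [0.6208 0.1192 0.1455] rpy [3.1403 0.4929 0.0137] F [ 0.3  0.6 -1.1]
shift [-0.0516  0.199  -0.0566] turn [0.0002 0.0899 0.    ] rows 4.264773681701652 3.76818437147005
```

move_arm(moves=[[[0,-0.035,0.06,-0.05,0,0.02,0],[0,-0.052,0.11,-0.057,0,0.043,0],[0,-0.052,0.16,-0.057,0,0.066,0],[0,-0.052,0.199,-0.057,0,0.09,0],[0,-0.052,0.199,-0.057,0,0.09,0]]])

```text
clock: 4.9
position: [0.5997, -0.0857, 0.2189]
tool_rot: [3.136, -0.073, 0.011]
force: [0.9, 0.6, -1.7]
grip_width: 0.017
finger_force: 49.1
```

move_arm(moves=[[[0,-0.005,0.22,0.02,0,0,0],[0,-0.005,0.22,0.02,0,0,0],[0,-0.005,0.22,0.02,0,0,0],[0,-0.005,0.22,0.02,0,0,0],[0,-0.005,0.22,0.02,0,0,0]]])

```text
clock: 5.4
position: [0.6008, -0.3058, 0.1972]
tool_rot: [3.138, -0.066, 0.01]
force: [-1.3, 0.6, -1.8]
grip_width: 0.0172
finger_force: 49.1
```

```bash
python3 - <<'E'
from h import *
from workcell import bot
s=bot.observe(); go(s,(.600,-.300,.165),(np.pi,-.072,.014))
P=bot.camera_params("wrist"); f=bot.grab_frame("wrist");g=bot.grab_frame("scene")
for z in (.05,): print(proj(P,np.array([.599,-.3,z]),1))
R=Ro.from_euler("xyz",s["tool_rot"]);F=R.apply([-.006,0,.064])+s["position"];print("foot",F,proj(P,F,1),proj(bot.camera_params("scene"),F))
o=np.zeros((600,800,3),np.uint8); o[:480,:400]=f[:,120:520]; o[:400,400:]=cv2.resize(g[130:250,320:440],(400,400)); cv2.imwrite("pics/w4.png",o[:,:,::-1])
E
```

```text
clock 5.4 q [ 0.55  0.61 -0.25  1.54  0.15  0.94 -1.29]
pos [ 0.6008 -0.3058  0.1972] rpy [ 3.1379 -0.0661  0.0103] F [-1.3  0.6 -1.8]
shift [-0.0029 -0.0059  0.0321] turn [ 0.0006  0.0009 -0.0006] rows 0.6555217670648569 0.05371014380396397
[316.56542793 237.37782045]
foot [ 0.59905134 -0.30606116  0.13299184] [324.31135298 269.81281031] [399.38048786 166.48563275]
```

View pics/w4.png

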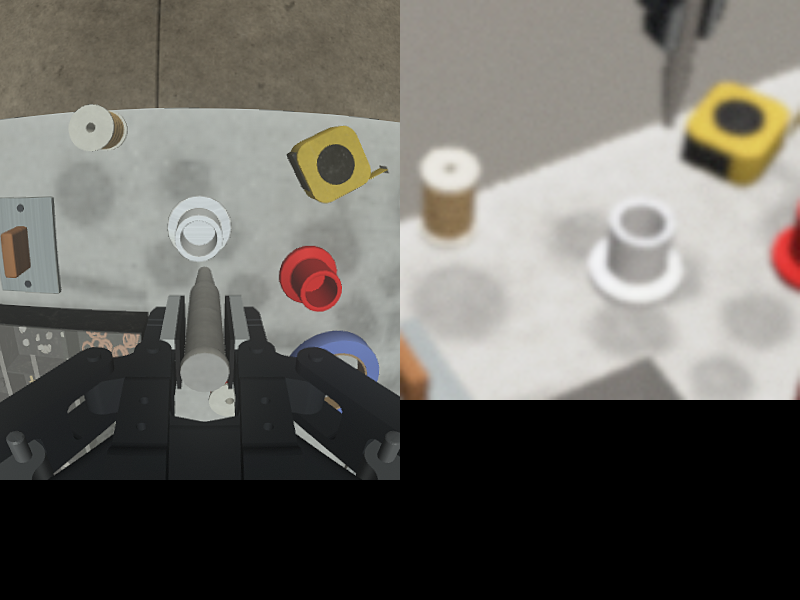

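The cup rim centre is at wrist px (319,238), which gives a cup centre of about (0.599, -0.302). I'll align and lower.

move_arm(moves=[[[0,0,-0.004,0,0,0.001,0],[0,-0.0025,-0.004,0.035,0,0.001,0],[0,-0.0045,-0.004,0.065,0,0.001,0],[0,-0.0045,-0.004,0.065,0,0.001,0]]])

```text
clock: 5.9
position: [0.601, -0.2935, 0.1297]
tool_rot: [-3.141, -0.069, 0.017]
force: [-0.3, 0.0, -1.9]
grip_width: 0.017
finger_force: 49.1
```

```bash
python3 - <<'E'
from h import *
from workcell import bot
s=bot.observe(); go(s,(.6005,-.302,.0745),(np.pi,-.072,.014))
E
```

```text
clock 5.9 q [ 0.54  0.68 -0.24  1.61  0.17  0.81 -1.32]
pos [ 0.601  -0.2935  0.1297] rpy [-3.1407 -0.0691  0.0173] F [-0.3  0.  -1.9]
shift [-0.0044  0.0085  0.0551] turn [-0.0002  0.0005  0.0005] rows 1.11778262530358 0.03022350904438412
```

move_arm(moves=[[[0,0,0.0085,0,0,0,0],[0,0,0.0085,0,0,0,0],[0,-0.0025,0.0085,0.03,0,0,0],[0,-0.004,0.0085,0.05,0,0,0],[0,-0.0044,0.0085,0.055,0,0,0]]])

```text
clock: 6.4
position: [0.6074, -0.3068, 0.084]
tool_rot: [3.134, -0.085, 0.015]
force: [-3.8, 1.8, 60.6]
grip_width: 0.0171
finger_force: 56.1
```

move_arm(moves=[[[0,0,0,0,0,0,0],[0,0,0,0,0,0,0]]])

```text
clock: 6.6
position: [0.6072, -0.3067, 0.0841]
tool_rot: [3.135, -0.085, 0.015]
force: [2.5, 0.9, 35.7]
grip_width: 0.017
finger_force: 52.8
```

```bash
python3 - <<'E'
from h import *
from workcell import bot
s=bot.observe(); go(s,(.6005,-.302,.0745),(np.pi,-.072,.014))
P=bot.camera_params("wrist"); f=bot.grab_frame("wrist");g=bot.grab_frame("scene");t=bot.grab_frame("top")
o=np.zeros((600,800,3),np.uint8); o[:400,:400]=cv2.resize(f[160:440,180:460],(400,400)); o[:400,400:]=cv2.resize(g[150:230,350:430],(400,400)); o[400:,:200]=cv2.resize(t[210:260,376:426],(200,200)); cv2.imwrite("pics/w5.png",o[:,:,::-1])
R=Ro.from_euler("xyz",s["tool_rot"])
for v in ([-.006,0,.064],[.0015,0,-.041]):
  F=R.apply(v)+s["position"];print("foot/head",F,proj(P,F,1),proj(bot.camera_params("scene"),F))
C=np.array([.599,-.302,.05]);print(proj(P,C,1),proj(bot.camera_params("scene"),C))
E
```

```text
clock 6.6 q [ 0.54  0.75 -0.23  1.62  0.2   0.72 -1.32]
pos [ 0.6072 -0.3067  0.0841] rpy [ 3.1347 -0.0851  0.0152] F [ 2.5  0.9 35.7]
shift [-0.0074 -0.0049  0.0089] turn [ 0.0011 -0.0021  0.0002] rows 0.25219041208589904 0.0984204361757809
foot/head [ 0.60669071 -0.30716238  0.01979078] [324.3004972 269.8273724] [391.51106612 202.6998333 ]
foot/head [ 0.60523243 -0.30646413  0.12504588] [324.12263564 366.77087191] [397.35256567 167.38657806]
[314.69774601 300.57108247] [392.98224313 196.20015541]
```

View pics/w5.png

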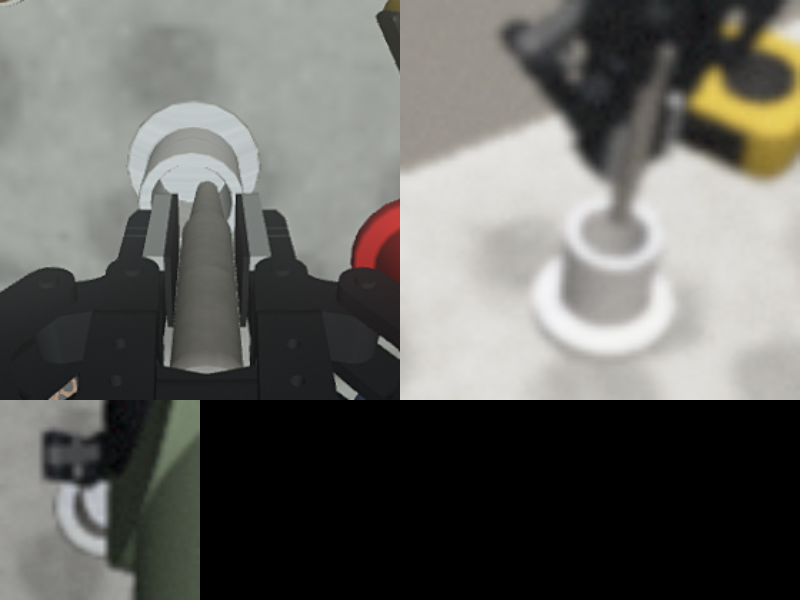

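The foot (wrist px (325.6,289.5), scene px (394,193)) sits at the right (-y) inner edge of the rim and the punch has slid up in the grip. I'll measure the offset.

```bash
python3 - <<'E'
from h import *
from workcell import bot
W=bot.camera_params("wrist");S=bot.camera_params("scene")
a=tri([ray(W,(325.6,289.5),1),ray(S,(394,193))]);print(a)
s=bot.observe();R=Ro.from_euler("xyz",s["tool_rot"]);print(R.inv().apply(a[0]-s["position"]))
c=tri([ray(W,(314.5,298),1),ray(S,(392.4,196.5))]);print(c)
print(R.inv().apply(np.array([0,.004,.02])))
E
```

```text
(array([ 0.60534219, -0.30802055,  0.05058166]), [np.float64(0.4), np.float64(0.4)])
[-0.00476408  0.00107598  0.03326016]
(array([ 0.59993141, -0.30165315,  0.04840901]), [np.float64(0.2), np.float64(0.2)])
[ 0.00176072 -0.00386262 -0.01994944]
```

move_arm(moves=[[[0,0,0,-0.025,0,0,0],[0,0,0,-0.025,0,0,0],[0,0,0,-0.025,0,0,0],[0,0,0,-0.025,0,0,0],[0,0,0,-0.025,0,0,0]]])

```text
clock: 7.25
position: [0.6003, -0.3049, 0.1025]
tool_rot: [3.14, -0.073, 0.015]
force: [0.3, 0.2, -1.1]
grip_width: 0.017
finger_force: 48.6
```

```bash
python3 - <<'E'
from h import *
from workcell import bot
s=bot.observe(); R=Ro.from_euler("xyz",s["tool_rot"]); F=R.apply([-.0048,.0011,.0333])+s["position"]; print("foot",F)
go(s,s["position"]+np.array([.6,-.302,F[2]])-F,(np.pi,-.085,.014))
E
```

```text
foot [ 0.59800049 -0.30609233  0.06890772]
clock 7.25 q [ 0.55  0.72 -0.24  1.62  0.19  0.76 -1.31]
pos [ 0.6003 -0.3049  0.1025] rpy [ 3.1397 -0.0732  0.015 ] F [ 0.3  0.2 -1.1]
shift [ 0.0021 -0.0041  0.0001] turn [0.0003 0.0019 0.0002] rows 0.09109382511194301 0.07969849230045696
```

move_arm(moves=[[[0,0.002,-0.004,0,0,0.002,0],[0,0.002,-0.004,0,0,0.002,0],[0,0.002,-0.004,0,0,0.002,0],[0,0.001,-0.004,0.012,0,0.002,0],[0,0.001,-0.004,0.012,0,0.002,0]]])

```text
clock: 7.75
position: [0.6014, -0.3007, 0.089]
tool_rot: [3.14, -0.084, 0.015]
force: [-0.9, 0.3, -1.3]
grip_width: 0.0169
finger_force: 48.6
```

```bash
python3 - <<'E'
from h import *
from workcell import bot
s=bot.observe(); R=Ro.from_euler("xyz",s["tool_rot"]); F=R.apply([-.0048,.0011,.0333])+s["position"]; print("foot",F)
go(s,s["position"]+np.array([.6,-.302,.028])-F,(np.pi,-.085,.014))
P=bot.camera_params("wrist"); f=bot.grab_frame("wrist");g=bot.grab_frame("scene")
o=np.zeros((400,800,3),np.uint8); o[:400,:400]=cv2.resize(f[200:400,220:420],(400,400)); o[:400,400:]=cv2.resize(g[150:230,350:430],(400,400));cv2.imwrite("pics/w6.png",o[:,:,::-1])
for c in (F,np.array([.6,-.302,.05])): print(proj(P,c,1),proj(bot.camera_params("scene"),c))
E
```

```text
foot [ 0.59945851 -0.30188225  0.05546482]
clock 7.75 q [ 0.54  0.73 -0.23  1.63  0.19  0.72 -1.32]
pos [ 0.6014 -0.3007  0.089 ] rpy [ 3.1404 -0.0841  0.015 ] F [-0.9  0.3 -1.3]
shift [-0.0018  0.0001  0.0274] turn [0.0002 0.0001 0.0002] rows 0.5494081110947546 0.011609576761038997
[326.38095356 289.97453227] [393.10392817 194.26816585]
[326.55716067 285.45476371] [392.72051972 195.88503854]
```

View pics/w6.png

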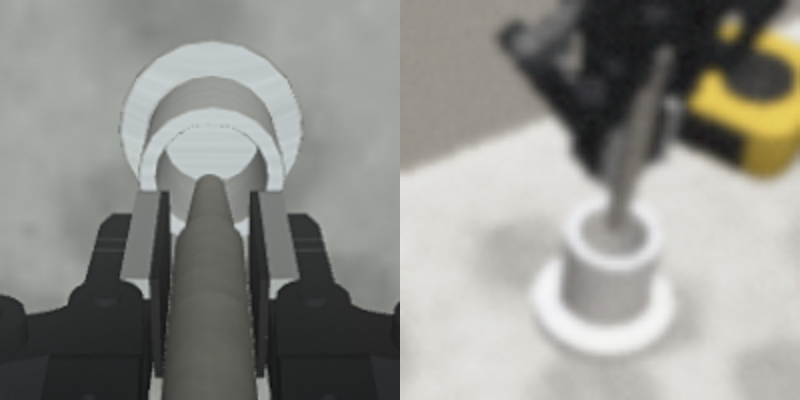

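The foot (crop (209,180)) is now centred over the bore (rim centre about (212,175)), so I lower gently.

move_arm(moves=[[[0,-0.0006,0,0.009,0,0,0],[0,-0.0012,0,0.018,0,0,0],[0,-0.0018,0,0.027,0,0,0],[0,-0.0018,0,0.027,0,0,0]]])

```text
clock: 8.25
position: [0.6021, -0.3006, 0.0621]
tool_rot: [3.141, -0.084, 0.015]
force: [-0.2, -0.2, -1.1]
grip_width: 0.0168
finger_force: 48.6
```

move_arm(moves=[[[0,0,0,0.006,0,0,0],[0,0,0,0.006,0,0,0],[0.5,0,0,0.006,0,0,0],[0.5,0,0,0.006,0,0,0],[0.5,0,0,0.006,0,0,0]]])

```text
clock: 8.75
position: [0.6035, -0.3012, 0.0583]
tool_rot: [3.139, -0.087, 0.015]
force: [-0.3, 0.2, 0.3]
grip_width: 0.0426
finger_force: 0.0
```

move_arm(moves=[[[0.6,0,0,0,0,0,0],[0.6,-0.001,0,-0.03,0,0,0],[0.6,-0.002,0,-0.07,0,0,0],[0.6,-0.003,0,-0.12,0,0,0],[0.6,-0.003,0,-0.12,0,0,0]]])

```text
clock: 9.25
position: [0.5921, -0.3024, 0.1841]
tool_rot: [3.135, -0.094, 0.015]
force: [0.8, -0.5, 0.2]
grip_width: 0.051
finger_force: 0.0
```

```bash
python3 - <<'E'
from h import *
from workcell import bot
s=bot.observe(); go(s,(.578,-.1236,.13),(np.pi,0,.01))
P=bot.camera_params("wrist"); f=bot.grab_frame("wrist");g=bot.grab_frame("scene")
o=np.zeros((480,800,3),np.uint8); o[:480,:480]=f[:,80:560]; o[:320,480:]=cv2.resize(g[130:230,330:430],(320,320));cv2.imwrite("pics/w7.png",o[:,:,::-1])
for c in ([.599,-.302,.111],[.578,-.1236,.008],[.578,-.1236,.044]): c=np.array(c);print(proj(P,c,1),proj(bot.camera_params("scene"),c))
E
```

```text
clock 9.25 q [ 0.57  0.6  -0.26  1.6   0.15  0.87 -1.29]
pos [ 0.5921 -0.3024  0.1841] rpy [ 3.1353 -0.0943  0.0147] F [ 0.8 -0.5  0.2]
shift [-0.0166 -0.1793  0.0516] turn [ 0.001  -0.015   0.0007] rows 3.7458476154870373 0.6309278860750682
[323.12550091 255.18820596] [396.35500709 175.21416562]
[140.42824843 245.76079663] [321.55969771 247.67598053]
[122.90077124 254.97012717] [321.67482495 236.51823957]
```

View pics/w7.png

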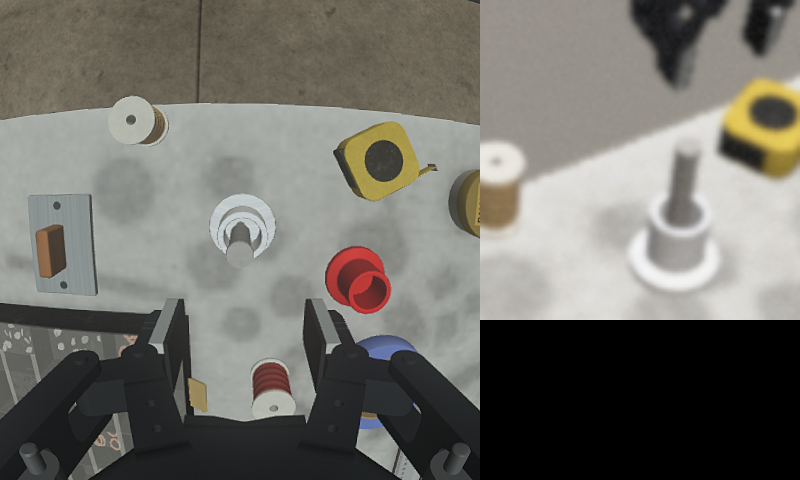

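The punch stands upright in the cup and nothing else has moved. I've now used up my picture views (11 against a limit of 10), so from here I rely on image code only. Next I move above the plate.

move_arm(moves=[[[0.6,0,-0.045,0,0,-0.007,0],[0.6,0,-0.09,0,0,-0.015,0],[0.6,-0.013,-0.135,0.015,0,-0.015,0],[0.6,-0.013,-0.179,0.015,0,-0.015,0],[0.6,-0.013,-0.179,0.015,0,-0.015,0]]])

```text
clock: 9.85
position: [0.5753, -0.1153, 0.1595]
tool_rot: [-3.141, 0.01, 0.023]
force: [0.2, -1.0, 0.1]
grip_width: 0.051
finger_force: 0.0
```

move_arm(moves=[[[0.6,0,0,0,0,0,0],[0.6,0,0,0,0,0,0]]])

```text
clock: 10.05
position: [0.5755, -0.1232, 0.1602]
tool_rot: [3.139, 0.009, 0.014]
force: [-0.5, -0.9, 0.4]
grip_width: 0.0515
finger_force: 0.0
```

```bash
python3 - <<'E'
from h import *
from workcell import bot
np.set_printoptions(precision=4,suppress=True)
s=bot.observe()
P=bot.camera_params("wrist"); f=bot.grab_frame("wrist"); cv2.imwrite("pics/w8.png",f[:,:,::-1])
hsv=cv2.cvtColor(f,cv2.COLOR_RGB2HSV); print(proj(P,np.array([.578,-.1236,.044]),1))
m=cv2.inRange(hsv,(3,110,60),(16,255,255)); m[330:]=0
n,l,st,c=cv2.connectedComponentsWithStats(m)
for i in range(1,n):
    if st[i,4]>300:
        k,_=cv2.findContours((l==i).astype(np.uint8),cv2.RETR_EXTERNAL,cv2.CHAIN_APPROX_NONE); b=cv2.approxPolyDP(k[0],4,True)[:,0]
        print(st[i],c[i],b.tolist()); v=hsv[l==i]; print(np.percentile(v[:,2],[5,25,50,75,95]))
        for q in b: print(q,atz(ray(P,q.astype(float),1),.044)[:2],atz(ray(P,q.astype(float),1),.008)[:2])
go(s,(.578,-.1236,.08),(np.pi,0,.01))
E
```

```text
[324.4988 230.2357]
[315 199  18  58 934] [323.5546 228.6039] [[320, 199], [319, 215], [315, 202], [315, 254], [329, 256], [332, 201]]
[121. 137. 140. 144. 147.]
[320 199] [ 0.6011 -0.1201] [ 0.5935 -0.1198]
[319 215] [ 0.5894 -0.1195] [ 0.5801 -0.1192]
[315 202] [ 0.5989 -0.1165] [ 0.5909 -0.1158]
[315 254] [ 0.5595 -0.1168] [ 0.5461 -0.1161]
[329 256] [ 0.5581 -0.1272] [ 0.5444 -0.128 ]
[332 201] [ 0.5998 -0.1286] [ 0.592  -0.1295]
clock 10.05 q [ 0.29  0.56 -0.25  1.75  0.18  0.86 -1.61]
pos [ 0.5755 -0.1232  0.1602] rpy [3.1391 0.0088 0.0139] F [-0.5 -0.9  0.4]
shift [0.0032 0.0002 0.0802] turn [0.0004 0.0014 0.0006] rows 1.6044180556803345 0.06658189502032591
```

move_arm(moves=[[[0.6,0.0035,-0.0005,0.045,0,0.0014,0.001],[0.6,0.0035,-0.0005,0.09,0,0.0014,0.001],[0.6,0.0035,-0.0005,0.09,0,0.0014,0.001],[0.6,0.0035,-0.0005,0.09,0,0.0014,0.001]]])

```text
clock: 10.5
position: [0.5784, -0.1226, 0.0712]
tool_rot: [3.14, 0.0, 0.008]
force: [0.7, 0.2, 1.8]
grip_width: 0.0511
finger_force: 0.0
```

```bash
python3 - <<'E'
from h import *
from workcell import bot
s=bot.observe(); go(s,(.579,-.1225,.014),(np.pi,0,.005))
P=bot.camera_params("wrist"); f=bot.grab_frame("wrist")
hsv=cv2.cvtColor(f,cv2.COLOR_RGB2HSV)
m=cv2.inRange(hsv,(3,110,60),(16,255,255)); m[:, :250]=0;m[:,400:]=0
n,l,st,c=cv2.connectedComponentsWithStats(m); i=1+np.argmax(st[1:,4]); print(st[i],c[i])
for g in ([.601,-.1225,.044],[.557,-.1225,.044]): print(proj(P,np.array(g),1))
E
```

```text
clock 10.5 q [ 0.26  0.68 -0.22  1.8   0.23  0.68 -1.65]
pos [ 0.5784 -0.1226  0.0712] rpy [3.1395e+00 3.0000e-04 7.6000e-03] F [0.7 0.2 1.8]
shift [ 0.0006 -0.0002  0.0572] turn [0.0003 0.     0.0004] rows 1.1435936026270466 0.022183818362830683
[ 312  232   27   91 2079] [324.66041366 280.83213083]
[324.38026161 243.97092392]
[323.6692386  323.15954051]
```

move_arm(moves=[[[0.6,0.0005,0,0.03,0,0,0],[0.6,0.0005,0,0.055,0,0,0],[0.6,0.0005,0,0.057,0,0,0],[0.6,0.0005,0,0.057,0,0,0],[0,0.0005,0,0.057,0,0,0]]], force=60)

```text
clock: 11.05
position: [0.5803, -0.1223, 0.0159]
tool_rot: [3.139, -0.003, 0.008]
force: [-0.1, -0.2, 0.4]
grip_width: 0.0383
finger_force: 0.0
```

move_arm(moves=[[[0,0,0,0,0,0,0],[0,0,0,0,0,0,0],[0,0,0,0,0,0,0],[0,0,0,0,0,0,0]]], force=60)

```text
clock: 11.45
position: [0.5799, -0.1222, 0.0152]
tool_rot: [3.139, -0.003, 0.008]
force: [-2.8, -0.2, 13.5]
grip_width: 0.0132
finger_force: 59.6
```

```bash
python3 - <<'E'
from h import *
from workcell import bot
s=bot.observe(); go(s,(.579,-.1225,.014),(np.pi,0,.005)); print(s["grip_width"],s["finger_force"])
E
```

```text
clock 11.45 q [ 0.24  0.77 -0.2   1.81  0.26  0.58 -1.68]
pos [ 0.5799 -0.1222  0.0152] rpy [ 3.139e+00 -2.700e-03  8.300e-03] F [-2.8 -0.2 13.5]
shift [-0.0009  0.0003  0.0012] turn [ 0.0004 -0.0004  0.0005] rows 0.03028253463486066 0.03324309742135621
0.013183116365952945 59.574567675590515
```

move_arm(moves=[[[0,0,0,-0.03,0,0,0],[0,0,0,-0.075,0,0,0],[0,0,0,-0.12,0,0,0],[0,0,0,-0.15,0,0,0],[0,0,-0.03,-0.15,0,0,0]]])

```text
clock: 11.95
position: [0.5804, -0.0956, 0.1685]
tool_rot: [3.137, -0.008, 0.003]
force: [0.9, 0.5, -3.4]
grip_width: 0.013
finger_force: 59.2
```

```bash
python3 - <<'E'
from h import *
from workcell import bot
s=bot.observe(); go(s,(.60,.119,.19),(np.pi,-.354,.014)); print(s["grip_width"],s["finger_force"])
E
```

```text
clock 11.95 q [ 0.24  0.54 -0.26  1.76  0.18  0.86 -1.67]
pos [ 0.5804 -0.0956  0.1685] rpy [ 3.1365e+00 -7.5000e-03  3.1000e-03] F [ 0.9  0.5 -3.4]
shift [ 0.0204 -0.2144 -0.0224] turn [ 0.0011  0.0551 -0.0016] rows 4.330474829413519 2.3125608637569677
0.012984691419758464 59.23359990119934
```

move_arm(moves=[[[0,0.005,-0.045,-0.022,0,0.012,0],[0,0.01,-0.09,-0.022,0,0.025,0],[0,0.015,-0.135,-0.022,0,0.04,0],[0,0.02,-0.18,-0.022,0,0.055,-0.001],[0,0.02,-0.214,-0.022,0.0005,0.055,-0.001]]])

```text
clock: 12.45
position: [0.5956, 0.1238, 0.1857]
tool_rot: [-3.142, -0.349, 0.016]
force: [0.9, 1.1, -1.1]
grip_width: 0.0132
finger_force: 59.2
```

move_arm(moves=[[[0,0,0,0,0,0,0],[0,0,0,0,0,0,0],[0,0,0,0,0,0,0]]])

```text
clock: 12.75
position: [0.5969, 0.1215, 0.1855]
tool_rot: [3.141, -0.346, 0.014]
force: [0.4, -0.2, -1.6]
grip_width: 0.0133
finger_force: 59.3
```

```bash
python3 - <<'E'
from h import *
from workcell import bot
np.set_printoptions(precision=4,suppress=True)
s=bot.observe(); go(s,(.6178,.119,.1169),(np.pi,-.354,.014)); print(s["grip_width"],s["finger_force"])
# plate top seen edge check: project plate corners, stage rib ends into scene & wrist
P=bot.camera_params("wrist");f=bot.grab_frame("wrist");np.save("f9.npy",f);S=bot.camera_params("scene");g=bot.grab_frame("scene");cv2.imwrite("pics/s9.png",g[:,:,::-1]);cv2.imwrite("pics/w9.png",f[:,:,::-1])
R=Ro.from_euler("xyz",s["tool_rot"]);o=s["position"]
hsv=cv2.cvtColor(f,cv2.COLOR_RGB2HSV)
for a in (-.05,.05):
  for b in (-.035,.035):
    X=R.apply([a-.0013,b,.0152-.008])+o; print("corner tool x,y",a,b,X,proj(P,X,1))
X=[proj(P,R.apply([x-.0013,0.02,.0072])+o,1) for x in (.03,.045,.05,.055,.065)]
for q in X: u,v=np.round(q).astype(int); print(u,v,f[v,u])
E
```

```text
clock 12.75 q [-0.26  0.42 -0.13  1.98  0.41  0.45 -2.27]
pos [0.5969 0.1215 0.1855] rpy [ 3.1409 -0.3463  0.0144] F [ 0.4 -0.2 -1.6]
shift [-0.0036  0.0027  0.0716] turn [0.0001 0.0012 0.0001] rows 1.4345475997782622 0.051239499690578186
0.013300759469194139 59.3155699968338
corner tool x,y -0.05 -0.035 [0.5506 0.1558 0.1613] [257.8357 388.9302]
corner tool x,y -0.05 0.035 [0.5516 0.0858 0.1613] [390.7681 389.053 ]
corner tool x,y 0.05 -0.035 [0.6446 0.1571 0.1952] [240.8022 199.7454]
corner tool x,y 0.05 0.035 [0.6456 0.0871 0.1953] [408.0662 199.8662]
371 245 [146 157 155]
372 211 [146 156 154]
373 199 [133 139 133]
373 187 [201 209 211]
374 163 [104  98  84]
```

```bash
python3 - <<'E'
from h import *
f=np.load("f9.npy").astype(float)
g=f.mean(2)
for u in (255,280,300,345,370,395): 
    col=g[150:240,u]; d=np.diff(cv2.GaussianBlur(col.reshape(-1,1),(1,5),0)[:,0]); o=np.argsort(-abs(d))[:4]; print(u,[(150+int(i),round(d[i],0)) for i in o], col[40:60:2].astype(int))
for v in (215,240,270):
    for a,b in((220,275),(370,430)):
        r=g[v,a:b]; print(v,a,r[::3].astype(int))
E
```

```text
255 [(163, np.float64(25.0)), (162, np.float64(19.0)), (189, np.float64(-14.0)), (188, np.float64(-14.0))] [148 157 144 134 136 147 151 150 150 151]
280 [(190, np.float64(-52.0)), (189, np.float64(-46.0)), (197, np.float64(28.0)), (191, np.float64(-28.0))] [148  53  58  57 137 149 149 148 149 148]
300 [(189, np.float64(-55.0)), (190, np.float64(-49.0)), (163, np.float64(28.0)), (197, np.float64(27.0))] [105  54  57  62 143 148 148 148 147 147]
345 [(189, np.float64(-49.0)), (188, np.float64(-47.0)), (163, np.float64(33.0)), (197, np.float64(29.0))] [ 63  56  57  55 143 143 147 147 147 147]
370 [(189, np.float64(-51.0)), (188, np.float64(-48.0)), (163, np.float64(34.0)), (197, np.float64(31.0))] [ 54  55  56  52 134 145 152 150 150 150]
395 [(165, np.float64(32.0)), (166, np.float64(22.0)), (175, np.float64(-21.0)), (176, np.float64(-20.0))] [165 131 134 129 128 136 147 146 146 146]
215 220 [157 157 155 157 165 171 174 179 134 152 151 152 150 149 150 150 145 147
 149]
215 370 [151 152 145 149 147 144 147 147 146 147 146 148 140 172 170 168 167 167
 169 169]
240 220 [173 171 174 174 176 175 174 175 143 152 151 153 152 150 149 150 146 147
 149]
240 370 [152 151 147 148 146 146 147 147 147 149 147 146 136 147 146 148 148 148
 147 149]
270 220 [174 174 174 173 171 174 172 167 163 131 151 152 152 150 150 151 148 145
 149]
270 370 [151 148 149 146 146 147 147 146 151 148 149 120 165 158 152 145 144 144
 148 153]
```

The plate's far edge is level at row 198, with sides at columns 244 and 407 on row 215. So the plate is centred in the grip to within 1 mm, and I approach.

```bash
python3 - <<'E'
from h import *
from workcell import bot
s=bot.observe(); go(s,(.6237,.1195,.098),(np.pi,-.354,.014))
E
```

```text
clock 12.85 q [-0.26  0.42 -0.13  1.98  0.41  0.45 -2.27]
pos [0.597  0.121  0.1853] rpy [ 3.1411 -0.3463  0.0133] F [ 0.7 -0.1 -3. ]
shift [-0.0046  0.0018  0.0912] turn [ 0.0001  0.0012 -0.0001] rows 1.8267760811252747 0.05159238301088357
```

move_arm(moves=[[[0,-0.0046,0.0018,0.035,0,0.0012,0],[0,-0.0046,0.0018,0.07,0,0.0012,0],[0,-0.0046,0.0018,0.091,0,0.0012,0],[0,-0.0046,0.0018,0.091,0,0.0012,0],[0,-0.0046,0.0018,0.091,0,0.0012,0]]])

```text
clock: 13.35
position: [0.6234, 0.1204, 0.0984]
tool_rot: [3.141, -0.354, 0.014]
force: [1.0, 0.4, -2.1]
grip_width: 0.013
finger_force: 59.2
```

move_arm(moves=[[[0,0,0,0,0,0,0],[0,0,0,0,0,0,0]]])

```text
clock: 13.55
position: [0.6238, 0.121, 0.0995]
tool_rot: [-3.141, -0.356, 0.015]
force: [-0.9, -0.0, -2.5]
grip_width: 0.0129
finger_force: 59.2
```

```bash
python3 - <<'E'
from h import *
from workcell import bot
s=bot.observe(); go(s,(.6341,.1196,.0698),(np.pi,-.354,.014))
E
```

```text
clock 13.55 q [-0.32  0.59 -0.03  1.99  0.51  0.26 -2.37]
pos [0.6238 0.121  0.0995] rpy [-3.1411 -0.3556  0.0147] F [-0.9 -0.  -2.5]
shift [-0.0007  0.0016  0.0314] turn [-0.0001 -0.0003  0.0001] rows 0.6295076574525867 0.01274590789118512
```

move_arm(moves=[[[0,-0.0005,0.0015,0.014,0,0,0],[0,-0.0005,0.0015,0.024,0,0,0],[0,-0.0005,0.0015,0.027,0,0,0],[0,-0.0005,0.0015,0.027,0,0,0],[0,-0.0005,0.0015,0.027,0,0,0]]])

```text
clock: 14.05
position: [0.6321, 0.1198, 0.0724]
tool_rot: [3.141, -0.354, 0.016]
force: [0.1, -0.4, -2.1]
grip_width: 0.0135
finger_force: 59.4
```

move_arm(moves=[[[0,0,0,0,0,0,0],[0,0,0,0.002,0,0,0],[0,0,0,0.002,0,0,0],[0,0,0,0.002,0,0,0]]])

```text
clock: 14.45
position: [0.6331, 0.1199, 0.071]
tool_rot: [-3.141, -0.354, 0.015]
force: [-2.7, 0.9, 3.6]
grip_width: 0.0131
finger_force: 60.3
```

```bash
python3 - <<'E'
from h import *
from workcell import bot
s=bot.observe(); go(s,(.6341,.1196,.0698),(np.pi,-.354,.014)); print(s["force"],s["moment"])
E
```

```text
clock 14.45 q [-0.34  0.65  0.    1.97  0.53  0.21 -2.39]
pos [0.6331 0.1199 0.071 ] rpy [-3.1415 -0.3545  0.0154] F [-2.7  0.9  3.6]
shift [0.0005 0.0004 0.0015] turn [-0.0001 -0.0001  0.0002] rows 0.03140653561326518 0.009893507068373818
[-2.73007931  0.94390319  3.62098318] [0.10327214 0.59874755 0.03671329]
```

```bash
python3 - <<'E'
from h import *
from workcell import bot
a=[]
for i in range(4):
    bot.grab_frame("scene"); s=bot.observe(); a.append(np.r_[s["force"],s["moment"],s["position"],s["tool_rot"][1]])
print(np.round(np.mean(a,0),4),np.round(np.std(a,0),3))
E
```

```text
[-2.35    0.4828  4.2829  0.1689  0.4945  0.0486  0.6331  0.1199  0.071
 -0.3544] [0.716 0.451 0.134 0.039 0.052 0.029 0.    0.    0.    0.   ]
```

move_arm(moves=[[[0,0.0005,0,0.0008,0,0,0],[0,0.0005,0,0.0015,0,0,0],[0,0.0005,0,0.0015,0,0,0],[0,0.0005,0,0.0015,0,0,0]]])

```text
clock: 15.05
position: [0.6338, 0.1199, 0.0695]
tool_rot: [3.141, -0.354, 0.016]
force: [-7.2, 1.2, 9.2]
grip_width: 0.0131
finger_force: 61.2
```

```bash
python3 - <<'E'
from h import *
from workcell import bot
a=[]
for i in range(6):
    bot.grab_frame("scene"); s=bot.observe(); a.append(np.r_[s["force"],s["moment"],s["position"],s["tool_rot"][1]])
print(np.round(np.mean(a,0),4),np.round(np.std(a,0),3),s["clock"])
go(s,(.6341,.1196,.0698),(np.pi,-.354,.014))
# edge of the plate & rows of wrist view vs rib-frame prediction
E
```

```text
[-7.1887  0.6934  9.2229  0.2621  1.1439  0.0936  0.6337  0.1199  0.0695
 -0.3537] [0.483 0.68  0.42  0.038 0.042 0.02  0.    0.    0.    0.   ] 15.35
clock 15.35 q [-0.34  0.65  0.    1.97  0.53  0.21 -2.39]
pos [0.6337 0.1199 0.0695] rpy [ 3.1414 -0.3537  0.0156] F [-7.1  0.9  8.8]
shift [ 0.0004  0.0003 -0.0001] turn [-0.0001  0.      0.0002] rows 0.011146147371157286 0.010375857000814398
```

```bash
cat > rd.py <<'E'
from h import *
from workcell import bot
a=[]
for i in range(5):
    bot.grab_frame("scene"); s=bot.observe(); a.append(np.r_[s["force"],s["moment"]])
m=np.mean(a,0); R=Ro.from_euler("xyz",s["tool_rot"])
print("tool F",np.round(R.inv().apply(m[:3]),2),"M",np.round(R.inv().apply(m[3:]),3),"pos",np.round(s["position"],4),"rpy",np.round(s["tool_rot"],4),s["clock"])
E
python3 rd.py
```

```text
tool F [ -3.65  -0.5  -10.72] M [ 0.304 -1.128 -0.009] pos [0.6338 0.1199 0.0695] rpy [ 3.1414 -0.3538  0.0156] 15.6
```

move_arm(moves=[[[0,-0.0007,0,-0.004,0,0,0],[0,-0.0007,0,-0.008,0,0,0],[0,-0.0007,0,-0.008,0,0,0],[0,-0.0007,0,-0.008,0,0,0]]])

```text
clock: 16.0
position: [0.6305, 0.1196, 0.0767]
tool_rot: [3.141, -0.354, 0.015]
force: [0.3, 0.0, -2.1]
grip_width: 0.0131
finger_force: 59.3
```

```bash
python3 rd.py
```

```text
tool F [-0.92 -0.17  2.07] M [ 0.023 -0.536  0.007] pos [0.6305 0.1197 0.0765] rpy [ 3.1413 -0.3537  0.0154] 16.25
```

move_arm(moves=[[[0,0,0,0.003,0,0,0],[0,0,0,0.006,0,0,0],[0,0,0,0.006,0,0,0],[0,0,0,0.006,0,0,0]]])

```text
clock: 16.65
position: [0.6327, 0.1198, 0.0711]
tool_rot: [3.141, -0.354, 0.015]
force: [-2.0, 0.2, 2.9]
grip_width: 0.0129
finger_force: 60.2
```

```bash
python3 rd.py
```

```text
tool F [-0.33  0.67 -3.22] M [ 0.003 -0.479  0.016] pos [0.6327 0.1198 0.0712] rpy [ 3.1415 -0.3542  0.0153] 16.9
```

move_arm(moves=[[[0,0,0,0.001,0,0,0],[0,0,0,0.001,0,0,0],[0,0,0,0.001,0,0,0]]])

```text
clock: 17.2
position: [0.633, 0.1198, 0.0703]
tool_rot: [3.141, -0.354, 0.015]
force: [-2.9, -1.0, 7.0]
grip_width: 0.0133
finger_force: 60.6
```

```bash
python3 rd.py
```

```text
tool F [-1.08  0.48 -7.37] M [-0.042 -0.609  0.011] pos [0.633  0.1198 0.0703] rpy [ 3.1414 -0.3542  0.0154] 17.45
```

```bash
python3 -c "
from workcell import bot
print(bot.job_done())"
```

```text
the job is handed in; nothing more can be done
None
```

I handed the job in at about 17.5 s (limit 58 s), but no verdict came back: the punch is upright in the aluminium cup, and the plate is held on the ribs with about 9 N in all, split about evenly; I viewed 11 pictures, one over the limit of 10.

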